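# Count to the third gap and stow the carton

## Task

Run a fingertip along the tops of the rack's dividers, starting at the end with the tall post, and touch the first three dividers one at a time (the end one first) to count up to the third gap. Then push the loose carton, sliding it flat on the counter and never lifting it, lengthwise into that third gap until it is fully home against the back plate. Leave the carton already in the rack, the bottle and the jar where they are, and finish with the hand clear.

Things in the scene. Friction and masses are not known exactly. Their poses are not given: they have to be found in the camera images.
- rack: Fixed yellow steel rack, 434 mm long (y): eight upright dividers on a back plate, seven 46 mm gaps open to front and top, no floor (the counter runs through). Origin: on the counter, middle of the line of the dividers' front ends; x points into the gaps, away from the robot. Back plate's face at x = 72 mm, 61 mm high. Gap centres at y = 180, 120, 60, 0, -60, -120, -180 mm. Yaw within 0.12 rad.
- tall_post: Upright square post, 28 x 28 mm and 94 mm high with a bare metal cap (48 x 30 mm), fixed just beyond one end of the rack near its back (55 mm behind the front line): it marks the end from which the gaps are counted. It may be at either end. Origin: centre of its foot, on the counter.
- low_foot: Low yellow block 28 x 28 mm, 22 mm high, fixed just beyond the other end of the rack. Origin: centre of its underside.
- carton_center (a point): Centre of the loose cardboard carton in front of the rack, 72 mm long (x), 40 wide (y), 30 high, 0.08 to 0.17 kg, paper strip along its top; centre 15 mm above the counter. Starts 75 to 95 mm before the rack's front line, near its middle, long side within 0.25 rad of the gaps' direction. Slides at 1 to 2 N. Fully home, its centre is 36 mm behind the front line, near end level with the dividers' ends.
- stored_center (a point): Centre of a second, identical loose carton that already lies in the middle (fourth) gap, fully home. It stays there.
- bottle: Bystander: yellow plastic bottle, 52 mm diameter, 130 mm high, standing loose on the counter to the left (+y) of the work. Origin: centre of its underside.
- jar: Bystander: black jar, 56 mm diameter, 70 mm high, standing loose on the counter to the right (-y) of the work. Origin: centre of its underside.
- div0: Divider 0 of the rack (0 is at the rack's +y end, 7 at its -y end): fixed upright plate 14 mm thick (y), 72 mm deep (x), 45 mm high, its front end rounded. Origin: on its top face, at its front end; x runs back along the top, so the top face spans x = 0 to 72 mm. Neighbours stand 60 mm apart: a wide-open hand could touch two at once.
- div1: Divider 1 of the rack (0 is at the rack's +y end, 7 at its -y end): fixed upright plate 14 mm thick (y), 72 mm deep (x), 45 mm high, its front end rounded. Origin: on its top face, at its front end; x runs back along the top, so the top face spans x = 0 to 72 mm. Neighbours stand 60 mm apart: a wide-open hand could touch two at once.
- div2: Divider 2 of the rack (0 is at the rack's +y end, 7 at its -y end): fixed upright plate 14 mm thick (y), 72 mm deep (x), 45 mm high, its front end rounded. Origin: on its top face, at its front end; x runs back along the top, so the top face spans x = 0 to 72 mm. Neighbours stand 60 mm apart: a wide-open hand could touch two at once.
- div3: Divider 3 of the rack (0 is at the rack's +y end, 7 at its -y end): fixed upright plate 14 mm thick (y), 72 mm deep (x), 45 mm high, its front end rounded. Origin: on its top face, at its front end; x runs back along the top, so the top face spans x = 0 to 72 mm. Neighbours stand 60 mm apart: a wide-open hand could touch two at once.
- div4: Divider 4 of the rack (0 is at the rack's +y end, 7 at its -y end): fixed upright plate 14 mm thick (y), 72 mm deep (x), 45 mm high, its front end rounded. Origin: on its top face, at its front end; x runs back along the top, so the top face spans x = 0 to 72 mm. Neighbours stand 60 mm apart: a wide-open hand could touch two at once.
- div5: Divider 5 of the rack (0 is at the rack's +y end, 7 at its -y end): fixed upright plate 14 mm thick (y), 72 mm deep (x), 45 mm high, its front end rounded. Origin: on its top face, at its front end; x runs back along the top, so the top face spans x = 0 to 72 mm. Neighbours stand 60 mm apart: a wide-open hand could touch two at once.
- div6: Divider 6 of the rack (0 is at the rack's +y end, 7 at its -y end): fixed upright plate 14 mm thick (y), 72 mm deep (x), 45 mm high, its front end rounded. Origin: on its top face, at its front end; x runs back along the top, so the top face spans x = 0 to 72 mm. Neighbours stand 60 mm apart: a wide-open hand could touch two at once.
- div7: Divider 7 of the rack (0 is at the rack's +y end, 7 at its -y end): fixed upright plate 14 mm thick (y), 72 mm deep (x), 45 mm high, its front end rounded. Origin: on its top face, at its front end; x runs back along the top, so the top face spans x = 0 to 72 mm. Neighbours stand 60 mm apart: a wide-open hand could touch two at once.
Not all that is in view belongs to the job. What is shaped like the part that bears carton_center but black or turquoise is not meant.

How it is judged (in metres and radians):
On the way, in this order (a step that is already met when the one before it is completed fails the run):
1. a fingertip touches the first (end) divider from the tall-post end (((y of tall_post in the frame of rack above 0 m and contact force between the fingers and div0 above 0.3 N) or (y of tall_post in the frame of rack below 0 m and contact force between the fingers and div7 above 0.3 N))), for 0.04 s.
2. a fingertip touches the second divider from the tall-post end (((y of tall_post in the frame of rack above 0 m and contact force between the fingers and div1 above 0.3 N) or (y of tall_post in the frame of rack below 0 m and contact force between the fingers and div6 above 0.3 N))), for 0.04 s.
3. a fingertip touches the third divider from the tall-post end (((y of tall_post in the frame of rack above 0 m and contact force between the fingers and div2 above 0.3 N) or (y of tall_post in the frame of rack below 0 m and contact force between the fingers and div5 above 0.3 N))), for 0.04 s.
4. the carton lies fully home in the third gap from the tall-post end (((y of tall_post in the frame of rack above 0 m and y of carton_center in the frame of rack between 0.051 and 0.069 m) or (y of tall_post in the frame of rack below 0 m and y of carton_center in the frame of rack between -0.069 and -0.051 m)) and x of carton_center in the frame of rack between 0.028 and 0.042 m and angle between the x axis of carton_center and the x axis of rack, either way round below 0.15 rad and height (world z) of carton_center below 0.021 m and angle between carton_center's own z axis and vertical below 0.1 rad), for 0.2 s.
At the end, for the whole second after the job is handed in: The carton lies flat, at rest, in the third gap from the tall-post end: centre within 9 mm of the gap's middle and 8 mm of fully home (36 mm behind the front line), within 0.15 rad of the gap's direction; the stored carton within 12 mm of its start; the hand clear (all of step 4 and linear speed of carton below 0.01 m/s and distance of stored_center from where it was at the start of the episode below 0.012 m); the robot touches nothing.
It fails at once if the carton is lifted or tipped up (height (world z) of carton_center above 0.027 m or angle between carton_center's own z axis and vertical above 0.35 rad).
It fails at once if the carton already in the rack is disturbed (distance of stored_center from where it was at the start of the episode above 0.012 m).
It fails at once if the bottle is moved or tipped (distance of bottle from where it was at the start of the episode above 0.015 m or angle between bottle's own z axis and vertical above 0.2 rad).
It fails at once if the jar is moved or tipped (distance of jar from where it was at the start of the episode above 0.015 m or angle between jar's own z axis and vertical above 0.2 rad).
It also fails if it takes over 64 s, if anything falls off the work surface, if the arm or the gripper's body presses on something with over 40 N, if the wrist force passes 120 N, or if a joint passes its speed limit or range.

## Robot

A 6-joint arm with a two-finger parallel gripper is mounted at the origin on the work surface. World frame = base frame: x ahead of the robot, y to its left, z up, the work surface at z = 0. Lengths are in mm, angles in rad, forces in N, time in s.
With the tool pointing down it reaches from about 425 to 925 mm from the base axis. Payload 12.5 kg.
Tool frame: the origin (TCP) lies midway between the tips of the shut fingers; the grasp point (between the pads) lies 19 mm behind it; z points along the fingers, y is the direction in which the jaws open and shut (so a half turn about z gives the same grasp; the last joint's range is limited). The gripper opens to 85 mm and grips with 20 to 120 N. Pads are 22 mm wide; open, the fingers measure 114 mm over their backs; the gripper's body (76 mm by 85 mm) begins 54 mm behind the grasp point. The pads swing forward as they close: fully open they stand 13 mm farther back than shut.
Start: joints at [-1.227, 0.491, 1.559, -0, 1.092, -0.106], TCP at [271.765, -562.84, 231.327] pointing down, gripper open.
Joint ranges: [-3.1, 3.1], [-0.84, 2.19], [0.05, 2.79], [-1.13, 4.28], [0.06, 2.93], [-2.69, 2.69]. Speed limits (rad/s): [2.22, 2.22, 2.79, 3.14, 3.14, 3.14].

## Interface

Orientations are given as a 3x3 rotation matrix whose columns are the frame's x, y, z axes.
In Python, from station import telemetry, camera, camera_info, order, models gives the robot as it stands.
- The arm moves only by the tool apply_moves, never from a script. Its argument "targets" is a list of rows, each a list of 7 numbers: the shift along the tool's x, y, z in cm, then the turn, a rotation vector about the tool's x, y, z in rad, then the opening, from 0 (shut) to 1 (fully open). In form: [[x, y, z, wx, wy, wz, hand], ...]. A call has 1 to 8 rows; each row is the pose to reach, as a shift and turn from the pose commanded when the call began, along the tool's axes at that moment; what a row does not reach only later rows make up. A row lasts 1/10 s, in which the tool goes at most 50 mm and 8.59 degrees, less where a joint would pass 70% of its speed; a pose out of reach is approached as far as the arm can. A call with a gripper value outside its range is refused whole. The fingers move at their own pace and stop on an object; the grip force is fixed at half the most. Time passes only in rows, so rows that repeat a pose let the fingers close. It gives the time, the measured TCP pose, the force and the opening at its end, in the units of the state.
- telemetry.get_obs(): the state, without advancing time (a new reading comes with each control period).
- camera(name): name is "scene" or "top"; returns (picture, depth): 480x640x3 uint8, red, green, blue; 480x640 float32, mm along the optical axis (not along the pixel's ray), 0 where there is no reading.
- camera_info(name): a dict with "fx", "fy", "cx", "cy" (pixels), "R" (3x3) and "t" (3): a world point X has camera coordinates R X + t. Camera axes: x right, y down, z forward; pixel columns grow to the right and rows downward; lengths in mm; the calibration is good to about 2 mm. A picture is of the moment at which its call begins. camera_info takes no time and is no camera call.
- order.finish_job(): hands the job in, once; it reports no verdict.
Trained networks look in the newest picture that a camera, given by its name, has taken for a name from the list of things; names that differ only in an ending like _2 or _b are one class to them, and where a whole thing is asked for, a point or a joint stands for the part that bears it (a point fixed in the world has none). Each returns a list of dicts, best first, with "score" (0 to 1); they miss things now and then, are a little off and sometimes report something else, mostly with a low value. They report only what shows in the picture. A call takes as long as a camera call. They do not tell look-alikes from the thing itself.
- models.find_in(camera, label): "xy" ([column, row] in pixels, amid what is visible of it).
- models.spot_point(camera, label): "xy" ([column, row] in pixels: a listed point, or the origin of a listed thing).
The state is a dict: "t": time; "q": joint angles; "dq": joint speeds; "joint_torque": joint torques, N m; "tcp_pos": TCP position; "eef_rot": TCP orientation; "contact_force": force on the tool from outside, world axes, zero at the start; "ft_torque": the same for the moment, N m; "finger_gap": finger opening in mm.
Only numpy, scipy, OpenCV 4.12 (cv2) and the standard library are available. Lean on these libraries where they do the work, as an engineer would, in place of code of your own. Each camera call takes 0.05 s, during which the arm holds its last target.

## Working session

There is one attempt and no reset: what is moved stays moved. The work goes in short steps, Python scripts to look and compute and a tool call to move; the robot and the scene stay as the last step left them, time stands still between calls to the robot, and variables do not carry over. Pictures are saved under pics/ and viewed, and the job is handed in when it is done.

Besides the shell and the picture viewer there is one more tool, called after ">>>" as name(argument=value, ...), one argument or row to a line, values as JSON. apply_moves: Moves the arm, as the interface text tells. Its arguments: {"type":"object","properties":{"targets":{"type":"array","items":{"type":"array","items":{"type":"number"}}}},"required":["targets"]}

```bash
ls; mkdir -p pics; python3 - <<'E'
from station import telemetry, camera, camera_info, models
import cv2, numpy as np
o=telemetry.get_obs(); print({k:np.round(v,3).tolist() for k,v in o.items()})
for n in ["scene","top"]:
    p,d=camera(n); cv2.imwrite(f"pics/{n}0.png",p[:,:,::-1]); np.save(f"pics/{n}0.npy",d)
    i=camera_info(n); print(n,i)
E
```

```text
pics
{'t': 0.0, 'q': [-1.227, 0.492, 1.559, 0.0, 1.092, -0.106], 'dq': [-0.002, -0.0, 0.001, -0.001, -0.001, 0.001], 'joint_torque': [0.001, -61.844, -26.158, -0.0, 0.004, 0.0], 'tcp_pos': [271.7, -562.599, 230.718], 'eef_rot': [[0.901, 0.435, -0.0], [0.435, -0.901, 0.001], [0.0, -0.001, -1.0]], 'contact_force': [0.193, -0.897, -0.816], 'ft_torque': [-0.007, -0.014, -0.006], 'finger_gap': 85.472}
scene {'fx': 488.1585012004888, 'fy': 488.1585012004888, 'cx': 318.0103386951051, 'cy': 238.95106137528322, 'R': array([[-0.14664477,  0.98913357, -0.01049237],
       [ 0.85868986,  0.12202571, -0.49775641],
       [-0.49106723, -0.08200307, -0.8672534 ]]), 't': array([  82.67361127, -468.87656768, 1276.84224701])}
top {'fx': 617.9274163991593, 'fy': 617.9274163991593, 'cx': 318.4225611564589, 'cy': 238.98772515824479, 'R': array([[ 0.0034897 , -0.9999844 ,  0.00436051],
       [-0.98127982, -0.00426401, -0.19254024],
       [ 0.19255583, -0.00360698, -0.98127939]]), 't': array([  13.68765426,  554.23874577, 1163.2357896 ])}
```

View pics/scene0.png

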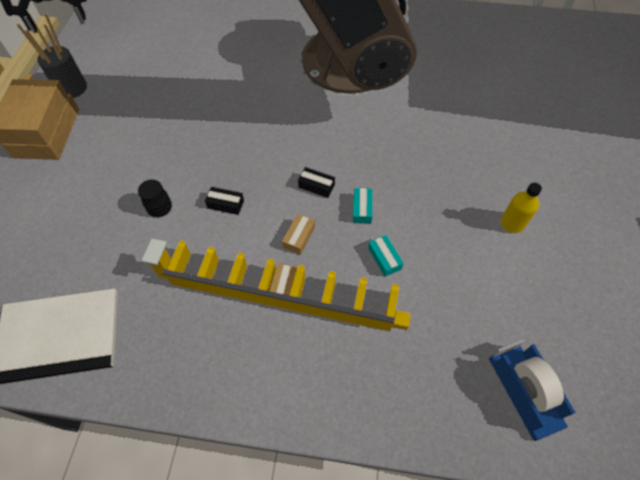

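View pics/top0.png

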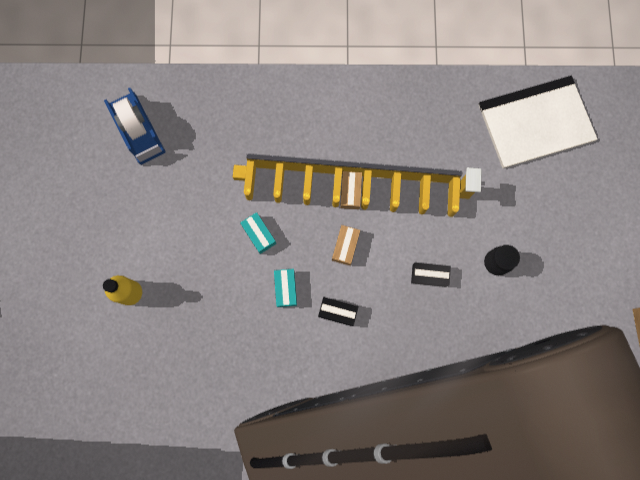

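```bash
cat > h.py <<'E'
import numpy as np
from station import camera_info
def proj(n,X):
    i=camera_info(n); c=np.asarray(X,float)@i["R"].T+i["t"]
    return np.stack([c[...,0]/c[...,2]*i["fx"]+i["cx"],c[...,1]/c[...,2]*i["fy"]+i["cy"]],-1)
def onplane(n,uv,z):
    i=camera_info(n); r=i["R"].T@np.array([(uv[0]-i["cx"])/i["fx"],(uv[1]-i["cy"])/i["fy"],1]); C=-i["R"].T@i["t"]
    return C+r*(z-C[2])/r[2]
def cloud(n,d):
    i=camera_info(n); v,u=np.mgrid[:480,:640]
    c=np.stack([(u-i["cx"])/i["fx"]*d,(v-i["cy"])/i["fy"]*d,d],-1)
    P=(c-i["t"])@i["R"]; P[d<=0]=np.nan; return P
E
python3 - <<'E'
from h import *
from station import models
Z={'rack':0,'tall_post':0,'low_foot':0,'carton_center':15,'stored_center':15,'bottle':0,'jar':0}
for i in range(8): Z[f'div{i}']=45
for n in ["top"]:
    for l,z in Z.items():
        for r in models.spot_point(n,l)[:4]:
            print(n,l,np.round(r['xy'],1),round(r['score'],2),np.round(onplane(n,r['xy'],z),1))
for l in ['carton_center','tall_post','jar','bottle']:
    print(l,[(np.round(r['xy'],0).tolist(),round(r['score'],2)) for r in models.find_in("top",l)])
E
```

```text
top rack [350.6 209.3] 0.62 [627.9 -51.    0. ]
top rack [345.5 246.4] 0.4 [549.5 -40.    0. ]
top tall_post [464.2 187.6] 0.71 [ 675.8 -289.3    0. ]
top low_foot [497.8 262.6] 0.73 [ 517.1 -351.5    0. ]
top low_foot [241.7 173.8] 0.7 [703.6 177.3   0. ]
top carton_center [282.9 285.7] 0.86 [466.1  86.5  15. ]
top carton_center [431.9 275.5] 0.86 [ 487.9 -212.9   15. ]
top carton_center [255.1 229.7] 0.73 [580.5 144.9  15. ]
top carton_center [347.5 209.8] 0.65 [623.1 -43.8  15. ]
top stored_center [349.1 190.1] 0.86 [665.  -47.3  15. ]
top bottle [130.3 293.7] 0.64 [450.4 395.4   0. ]
top jar [497.6 264. ] 0.75 [ 514.2 -350.9    0. ]
top jar [346.1 209.5] 0.53 [627.4 -41.6   0. ]
top div0 [365.3 205.2] 0.87 [625.4 -78.   45. ]
top div0 [333.1 200.8] 0.81 [634.2 -13.4  45. ]
top div0 [457.8 211. ] 0.81 [ 614.3 -263.3   45. ]
top div0 [307.3 198.3] 0.63 [639.2  38.5  45. ]
top div1 [365.3 205.2] 0.87 [625.4 -78.   45. ]
top div1 [333.1 200.8] 0.81 [634.2 -13.4  45. ]
top div1 [457.8 211. ] 0.81 [ 614.3 -263.3   45. ]
top div1 [307.3 198.3] 0.63 [639.2  38.5  45. ]
top div2 [365.3 20
[... 754 characters left out ...]
  45. ]
top div6 [365.3 205.2] 0.87 [625.4 -78.   45. ]
top div6 [333.1 200.8] 0.81 [634.2 -13.4  45. ]
top div6 [457.8 211. ] 0.81 [ 614.3 -263.3   45. ]
top div6 [307.3 198.3] 0.63 [639.2  38.5  45. ]
top div7 [365.3 205.2] 0.87 [625.4 -78.   45. ]
top div7 [333.1 200.8] 0.81 [634.2 -13.4  45. ]
top div7 [457.8 211. ] 0.81 [ 614.3 -263.3   45. ]
top div7 [307.3 198.3] 0.63 [639.2  38.5  45. ]
carton_center [([345.0, 247.0], 0.75), ([257.0, 231.0], 0.68), ([432.0, 274.0], 0.64), ([339.0, 313.0], 0.58), ([283.0, 285.0], 0.56), ([121.0, 291.0], 0.19)]
tall_post [([466.0, 182.0], 0.93)]
jar [([504.0, 260.0], 0.86), ([253.0, 180.0], 0.17)]
bottle [([120.0, 293.0], 0.81), ([249.0, 180.0], 0.44)]
```

The post is at the −y end (px 473,180), so the order is div7, div6, div5 and the target gap is rack y = −60. Candidates for the loose carton:
- brown (345,245)
- turquoise (258,232) and (285,287)
- black (431,274) and (338,311)
- stored brown (352,189), which is in the rack

By the description I choose the brown one at (345,245).

```bash
cat >> h.py <<'E'
import cv2
def carton(n,p,d,box):
    P=cloud(n,d); hsv=cv2.cvtColor(p,cv2.COLOR_RGB2HSV)
    m=np.zeros(d.shape,bool); m[box[1]:box[3],box[0]:box[2]]=1
    m&=(np.abs(P[...,2]-30)<5)
    q=P[m][:,:2].astype(np.float32)
    r=cv2.minAreaRect(q); b=cv2.boxPoints(r); return len(q),r,b,P[m][:,2].mean()
E
python3 - <<'E'
from h import *
p=cv2.imread('pics/top0.png')[:,:,::-1].copy(); d=np.load('pics/top0.npy'); P=cloud('top',d)
s=p[140:270,230:490,::-1]; cv2.imwrite('pics/crop0.png',cv2.resize(s,None,fx=3,fy=3,interpolation=cv2.INTER_CUBIC))
print(carton('top',p,d,(325,218,368,272)))
# divider tops
m=(np.abs(P[...,2]-45)<4); m[:, :225]=0; m[:,490:]=0; m[230:]=0; m[:140]=0
k,lab,st,ce=cv2.connectedComponentsWithStats(m.astype(np.uint8))
for j in range(1,k):
    if st[j,4]>30:
        q=P[lab==j]; r=cv2.minAreaRect(q[:,:2].astype(np.float32)); print(st[j],q.mean(0).round(1),q.min(0).round(1),q.max(0).round(1),[np.round(x,1) for x in r])
for nm,box,zl in [('bottle',(95,265,150,310),60),('jar',(480,240,525,280),60),('post',(455,160,490,200),85)]:
    q=P[box[1]:box[3],box[0]:box[2]].reshape(-1,3); q=q[q[:,2]>zl]; print(nm,len(q),q.min(0).round(),q.max(0).round())
print(np.nanmedian(P[320:400,150:220,2]))
E
```

```text
(673, ((550.0557861328125, -39.29581832885742), (39.822914123535156, 72.37381744384766), 74.43719482421875), array([[509.8535  , -48.768513],
       [579.5738  , -68.186005],
       [590.25806 , -29.823124],
       [520.5378  , -10.405632]], dtype=float32), np.float64(30.047040282625428))
[244 159  31  36 256] [688.2 154.2  45.3] [646.9 106.8  41.1] [720.5 166.5  48.9] [array([681.9, 137.6]), array([56. , 73.6]), np.float64(85.4)]
[273 162  44  38 483] [679.6  67.2  45.1] [637.6  21.3  41. ] [715.5 107.8  49. ] [array([676.4,  64.8]), array([81.7, 74.6]), np.float64(85.5)]
[332 166  17  37 233] [672.2 -21.9  45.1] [632.4 -43.6  41.1] [706.7 -11.3  48.9] [array([668.9, -24.2]), array([32.3, 73.7]), np.float64(84.9)]
[350 167  53  40 507] [ 666.3 -109.3   45.1] [ 624.1 -152.8   41. ] [704.6 -47.6  49. ] [array([663.6, -97.2]), array([105.7,  73.9]), np.float64(85.1)]
[416 173  16  37 241] [ 658.  -200.    44.9] [ 619.1 -212.2   41. ] [ 693.4 -181.3   48.9] [array([ 657.7, -201.8]), array([75.3, 30.1]), np.float64(8.6)]
[438 175  36  37 281] [ 653.6 -260.6   45. ] [ 614.1 -296.4   41. ] [ 688.8 -225.9   49. ] [array([ 659.6, -265.2]), array([81.7, 54. ]), np.float64(20.0)]
bottle 674 [428. 369.  60.] [478. 419. 137.]
jar 538 [ 494. -374.   60.] [ 543. -324.   79.]
post 376 [ 642. -301.   86.] [ 692. -268.  102.]
0.07407251383216568
```

View pics/crop0.png

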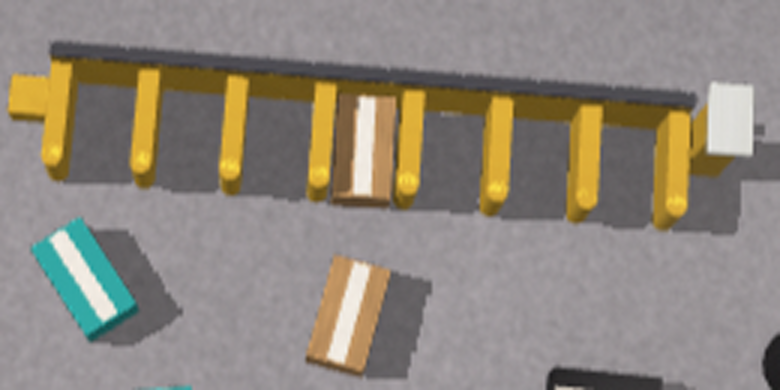

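```bash
python3 - <<'E'
from h import *
from scipy.optimize import least_squares
from scipy.ndimage import distance_transform_edt as edt
p=cv2.imread('pics/top0.png')[:,:,::-1].copy(); d=np.load('pics/top0.npy'); P=cloud('top',d)
hsv=cv2.cvtColor(p,cv2.COLOR_RGB2HSV)
# bright yellow tops
m=(hsv[...,1]>180)&(hsv[...,0]>18)&(hsv[...,0]<30)&(hsv[...,2]>170)&(np.abs(P[...,2]-45)<7)
m[:, :225]=0; m[:,490:]=0; m[230:]=0;m[:140]=0
print(m.sum())
Q=P[m][:,:2]
# re-project pixel on z=45 plane instead of noisy depth
vv,uu=np.nonzero(m); Q=np.array([onplane('top',(u,v),45)[:2] for u,v in zip(uu,vv)])
dy=np.arange(210,-211,-60.)
gx,gy=np.meshgrid(np.linspace(2,70,18),np.linspace(-6,6,4)); S=np.concatenate([np.c_[gx.ravel(),gy.ravel()+y] for y in dy])
D=edt(~m)
def f(t):
    c,s=np.cos(t[2]),np.sin(t[2]); R=np.array([[c,-s],[s,c]])
    L=(Q-t[:2])@R
    ex=np.maximum(np.maximum(-L[:,0],L[:,0]-72),0); ey=np.maximum(np.abs(L[:,1:2]-dy).min(1)-7,0)
    W=S@R.T+t[:2]; uv=proj('top',np.c_[W,np.full(len(W),45.)])
    dd=cv2.remap(D.astype(np.float32),uv[:,0].astype(np.float32),uv[:,1].astype(np.float32),cv2.INTER_LINEAR).ravel()*2
    return np.r_[np.hypot(ex,ey),dd]
best=None
for x in (625,632,639):
  for y in (-55,-45,-35):
    r=least_squares(f,[x,y,-.08],loss='soft_l1',diff_step=1e-4)
    if best is None or r.cost<best.cost: best=r
print(best.x,best.cost)
t=best.x;c,s=np.cos(t[2]),np.sin(t[2]); R=np.array([[c,-s],[s,c]])
im=p[:,:,::-1].copy()
im=cv2.resize(im,None,fx=3,fy=3,interpolation=cv2.INTER_CUBIC)
for y in dy:
    b=np.array([[0,y-7],[72,y-7],[72,y+7],[0,y+7]])@R.T+t[:2]
    uv=(proj('top',np.c_[b,np.full(4,45.)])+.5)*3-.5
    cv2.polylines(im,[uv.round().astype(int)],True,(0,0,255))
cv2.imwrite('pics/fit0.png',im[420:690,690:1470])
cc=np.array([550.06,-39.3]);print('carton in rack',(cc-t[:2])@R)
sc=carton('top',p,d,(341,168,362,209));print(sc)
for k,y in enumerate(dy): print(k,(R@[0,y]+t[:2]).round(1))
print('post',R@[55,-230]+t[:2])
E
```

```text
1825
[ 6.30527248e+02 -4.78072958e+01 -8.07037866e-02] 88.39051546300547
carton in rack [-80.89117073   1.99264181]
(667, ((666.643798828125, -50.560455322265625), (40.2492790222168, 75.8033676147461), 87.57157897949219), array([[627.9234  , -69.06108 ],
       [703.65875 , -72.272964],
       [705.3642  , -32.05983 ],
       [629.62885 , -28.847946]], dtype=float32), np.float64(30.144402558008153))
0 [647.5 161.5]
1 [642.6 101.7]
2 [637.8  41.9]
3 [632.9 -17.9]
4 [628.1 -77.7]
5 [ 623.3 -137.5]
6 [ 618.4 -197.3]
7 [ 613.6 -257.1]
post [ 666.80650692 -281.49258712]
```

View pics/fit0.png

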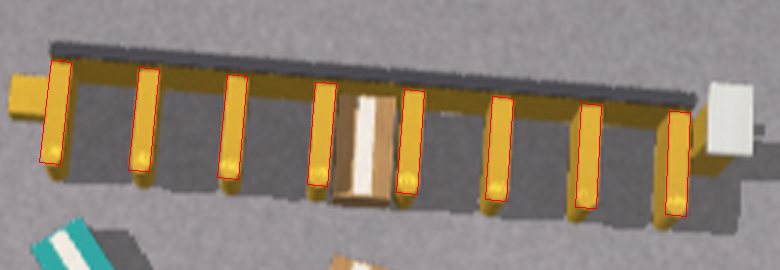

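The fit is excellent: rack at (630.5, −47.8), yaw −0.081. The stored carton measures (666.6, −50.6) against an expected (666.4, −50.7). The loose carton is at rack (−81, +2), relative yaw about −0.19. First I go above div7 with the fingers shut.

```bash
cat >> h.py <<'E'
from station import telemetry
T=np.array([630.53,-47.81]); YAW=-0.0807
Rr=np.array([[np.cos(YAW),-np.sin(YAW)],[np.sin(YAW),np.cos(YAW)]])
from scipy.spatial.transform import Rotation as Ro
def rel(x,y,z,yaw=0):
    o=telemetry.get_obs(); w=np.r_[Rr@[x,y]+T,z]; E=np.array(o['eef_rot'])
    a=YAW+yaw; X=np.array([np.cos(a),np.sin(a),0]); Zz=np.array([0,0,-1.]); G=np.c_[X,np.cross(Zz,X),Zz]
    print('cm',(E.T@(w-o['tcp_pos'])/10).round(2),'rot',Ro.from_matrix(E.T@G).as_rotvec().round(3),'world',w.round(1))
def st():
    o=telemetry.get_obs(); p=np.array(o['tcp_pos']); E=np.array(o['eef_rot'])
    print('t',o['t'],'rack',(Rr.T@(p[:2]-T)).round(1),'z',p[2].round(1),'yawrel',round(np.arctan2(E[1,0],E[0,0])-YAW,3),'F',np.round(o['contact_force'],1),'gap',round(o['finger_gap'],1))
E
python3 -c "
from h import *
rel(12,-208,120)"
```

```text
cm [ 45.21 -12.24  11.13] rot [ 0.   -0.    0.53] world [ 625.7 -256.1  120. ]
```

>>> apply_moves(
  targets=[
    [5,-1.4,0,0,0,0.07,0],
    [10,-2.7,0,0,0,0.14,0],
    [14.5,-4,0,0,0,0.21,0],
    [19,-5.2,0,0,0,0.28,0],
    [23.5,-6.5,0,0,0,0.34,0],
    [28,-7.7,0,0,0,0.4,0],
    [32.5,-9,0,0,0,0.46,0],
    [37,-10,2,0,0,0.53,0],
  ],
)

```text
t: 1.85
tcp_pos: [563.4, -311.0, 213.7]
eef_rot: [[0.997, -0.082, 0.004], [-0.082, -0.997, -0.003], [0.004, 0.002, -1.0]]
contact_force: [0.6, -0.8, -0.2]
finger_gap: 0.0
```

```bash
python3 -c "
from h import *
st();rel(12,-208,70)"
```

```text
t 1.85 rack [ -45.7 -267.8] z 213.7 yawrel -0.002 F [ 0.6 -0.8 -0.2] gap 0.0
cm [ 5.7  -6.02 14.38] rot [ 0.002 -0.004 -0.002] world [ 625.7 -256.1   70. ]
```

>>> apply_moves(
  targets=[
    [3,-3,2,0,0,0,0],
    [5.7,-6,5,0,0,0,0],
    [5.7,-6,9,0,0,0,0],
    [5.7,-6,12.5,0,0,0,0],
    [5.7,-6,12.5,0,0,0,0],
    [5.7,-6,12.5,0,0,0,0],
  ],
)

```text
t: 2.45
tcp_pos: [623.1, -257.1, 86.9]
eef_rot: [[0.997, -0.08, -0.0], [-0.08, -0.997, 0.0], [-0.0, -0.0, -1.0]]
contact_force: [0.0, -1.6, 0.6]
finger_gap: 0.2
```

```bash
python3 -c "
from h import *
import cv2
from station import camera
p,d=camera('top'); cv2.imwrite('pics/top1.png',cv2.resize(p[120:300,300:540,::-1],None,fx=3,fy=3))
st();rel(12,-208,45)"
```

```text
t 2.5 rack [  10.  -209.5] z 88.2 yawrel 0.0 F [ 0.3 -1.5  0.9] gap -0.1
cm [ 0.2  -0.16  4.32] rot [ 0.001 -0.002  0.   ] world [ 625.7 -256.1   45. ]
```

View pics/top1.png

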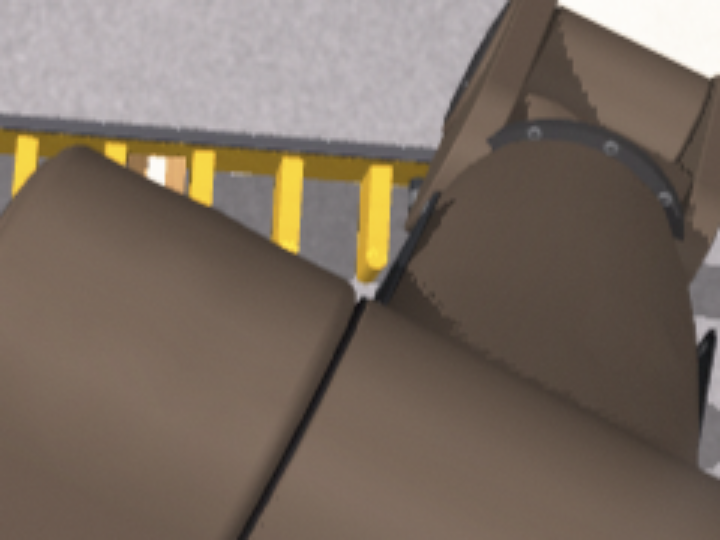

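The arm hides div7 from above, so I go by the fit and touch down gently, watching the force.

>>> apply_moves(
  targets=[
    [0,0,2,0,0,0,0],
    [0,0,3.5,0,0,0,0],
    [0,0,3.9,0,0,0,0],
    [0,0,4.1,0,0,0,0],
    [0,0,4.2,0,0,0,0],
    [0,0,4.2,0,0,0,0],
  ],
)

```text
t: 3.1
tcp_pos: [623.2, -257.0, 45.2]
eef_rot: [[0.997, -0.08, 0.001], [-0.08, -0.997, -0.001], [0.001, 0.0, -1.0]]
contact_force: [-0.6, -1.0, 1.2]
finger_gap: -0.2
```

>>> apply_moves(
  targets=[
    [0,0,0.1,0,0,0,0],
    [0,0,0.1,0,0,0,0],
  ],
)

```text
t: 3.3
tcp_pos: [623.2, -257.0, 45.1]
eef_rot: [[0.997, -0.08, 0.001], [-0.08, -0.997, -0.001], [0.001, 0.001, -1.0]]
contact_force: [-2.4, 0.9, 11.0]
finger_gap: 0.1
```

div7 touched (11 N at z 45). Lift, then on to div6.

>>> apply_moves(
  targets=[
    [0,0,0,0,0,0,0],
    [0,0,-1.5,0,0,0,0],
    [0,-3,-1.5,0,0,0,0],
    [0,-6,-1.5,0,0,0,0],
    [0,-6,-1.5,0,0,0,0],
    [0,-6,-0.5,0,0,0,0],
    [0,-6,-0.2,0,0,0,0],
    [0,-6,-0.1,0,0,0,0],
  ],
)

```text
t: 4.1
tcp_pos: [627.6, -197.6, 45.0]
eef_rot: [[0.997, -0.081, -0.0], [-0.081, -0.997, 0.0], [-0.0, -0.0, -1.0]]
contact_force: [-6.0, 5.8, 20.1]
finger_gap: 0.3
```

>>> apply_moves(
  targets=[
    [0,0,0.1,0,0,0,0],
    [0,0,0.1,0,0,0,0],
  ],
)

```text
t: 4.3
tcp_pos: [627.6, -197.6, 45.0]
eef_rot: [[0.997, -0.081, 0.0], [-0.081, -0.997, 0.0], [0.0, -0.0, -1.0]]
contact_force: [-5.9, 5.7, 20.3]
finger_gap: 0.0
```

>>> apply_moves(
  targets=[
    [0,0,-1.5,0,0,0,0],
    [0,-3,-1.5,0,0,0,0],
    [0,-6,-1.5,0,0,0,0],
    [0,-6,-1.5,0,0,0,0],
    [0,-6,-0.6,0,0,0,0],
    [0,-6,-0.3,0,0,0,0],
    [0,-6,-0.2,0,0,0,0],
    [0,-6,-0.1,0,0,0,0],
  ],
)

```text
t: 5.1
tcp_pos: [632.2, -138.3, 45.0]
eef_rot: [[0.997, -0.081, -0.001], [-0.081, -0.997, 0.0], [-0.001, -0.0, -1.0]]
contact_force: [-6.2, 1.8, 22.1]
finger_gap: 0.1
```

```bash
python3 -c "
from h import *
st()"
```

```text
t 5.1 rack [  9. -90.] z 45.0 yawrel -0.001 F [-6.2  1.8 22.1] gap 0.1
```

Third divider touched (22 N, div5). Lift, and on to the carton: straddle its rear part, hand open.

>>> apply_moves(
  targets=[
    [0,0,0,0,0,0,0],
    [0,0,-4,0,0,0,0],
    [-3,0,-7,0,0,0,0.5],
    [-7,-3,-7,0,0,0,1],
    [-10,-7,-7,0,0,0,1],
    [-10,-9,-7,0,0,0,1],
    [-10,-9,-7,0,0,0,1],
  ],
)

```text
t: 5.8
tcp_pos: [539.8, -38.4, 114.6]
eef_rot: [[0.997, -0.079, 0.0], [-0.079, -0.997, -0.0], [0.0, 0.0, -1.0]]
contact_force: [0.3, -1.2, -0.1]
finger_gap: 72.2
```

```bash
python3 -c "
from h import *
st();rel(-100.5,5.8,3,-0.191)"
```

```text
t 5.8 rack [-91.2   2. ] z 114.6 yawrel 0.002 F [ 0.3 -1.2 -0.1] gap 72.2
cm [-0.93 -0.38 11.16] rot [ 0.    -0.     0.193] world [530.8 -33.9   3. ]
```

>>> apply_moves(
  targets=[
    [-0.9,-0.4,0,0,0,0.1,1],
    [-0.9,-0.4,3,0,0,0.19,1],
    [-0.9,-0.4,6,0,0,0.19,1],
    [-0.9,-0.4,6,0,0,0.19,1],
    [-0.9,-0.4,8.5,0,0,0.19,1],
    [-0.9,-0.4,10.5,0,0,0.19,1],
    [-0.9,-0.4,10.9,0,0,0.19,1],
    [-0.9,-0.4,10.9,0,0,0.19,1],
  ],
)

```text
t: 6.6
tcp_pos: [531.8, -35.5, 5.7]
eef_rot: [[0.964, -0.267, -0.0], [-0.267, -0.964, -0.0], [-0.0, 0.0, -1.0]]
contact_force: [-0.7, -0.4, 1.5]
finger_gap: 85.4
```

```bash
python3 -c "
from h import *
from station import camera
p,d=camera('scene'); cv2.imwrite('pics/s2.png',cv2.resize(p[150:330,180:420,::-1],None,fx=3,fy=3))
st()"
```

```text
t 6.65 rack [-99.2   4.5] z 6.3 yawrel -0.19 F [1.7 0.2 0.8] gap 85.3
```

View pics/s2.png

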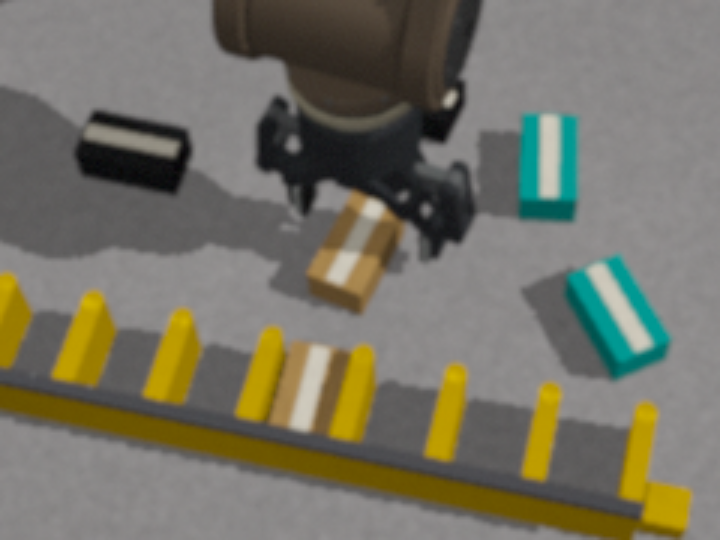

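The hand straddles the carton (crop px 355,250). I close until it just holds the carton and aligns it.

>>> apply_moves(
  targets=[
    [0,0,0,0,0,0,0.7],
    [0,0,0,0,0,0,0.6],
    [0,0,0,0,0,0,0.52],
    [0,0,0,0,0,0,0.46],
    [0,0,0,0,0,0,0.46],
    [0,0,0,0,0,0,0.46],
    [0,0,0,0,0,0,0.46],
  ],
)

```text
t: 7.35
tcp_pos: [531.6, -34.8, 6.0]
eef_rot: [[0.964, -0.267, 0.001], [-0.267, -0.964, -0.0], [0.001, 0.0, -1.0]]
contact_force: [-0.6, -0.4, 5.5]
finger_gap: 39.3
```

```bash
python3 -c "
from h import *
st();rel(-100.5,-60,5,0)"
```

```text
t 7.35 rack [-99.6   5. ] z 6.0 yawrel -0.19 F [-0.6 -0.4  5.5] gap 39.3
cm [1.14 6.4  0.1 ] rot [ 0.    -0.001 -0.19 ] world [525.5 -99.5   5. ]
```

>>> apply_moves(
  targets=[
    [0.2,1,0,0,0,-0.03,0.46],
    [0.4,2,0,0,0,-0.07,0.46],
    [0.6,3,0,0,0,-0.1,0.46],
    [0.7,4,0,0,0,-0.14,0.46],
    [0.9,5,0,0,0,-0.17,0.46],
    [1.1,6,0,0,0,-0.19,0.46],
    [1.1,6.4,0,0,0,-0.19,0.46],
    [1.1,6.4,0,0,0,-0.19,0.46],
  ],
)

```text
t: 8.15
tcp_pos: [525.4, -100.1, 6.0]
eef_rot: [[0.997, -0.08, 0.001], [-0.08, -0.997, -0.001], [0.001, 0.001, -1.0]]
contact_force: [-0.8, -4.3, 5.6]
finger_gap: 39.7
```

```bash
python3 -c "
from h import *
from station import camera
p,d=camera('scene'); cv2.imwrite('pics/s3.png',cv2.resize(p[150:330,180:420,::-1],None,fx=3,fy=3))
P=cloud('scene',d);m=np.zeros(d.shape,bool); m[190:275,250:330]=1
L=(P[...,:2]-T)@Rr
m&=(abs(P[...,2]-30)<5)&(L[...,0]<-4)&(L[...,0]>-88)&(abs(L[...,1]+60)<45)
q=L[m].astype(np.float32); print(m.sum(),cv2.minAreaRect(q),cv2.boxPoints(cv2.minAreaRect(q)))
st()"
```

```text
381 ((-66.58120727539062, -61.482669830322266), (42.94076156616211, 40.409114837646484), 1.2333518266677856) [[-88.48151  -41.744926]
 [-87.611725 -82.144684]
 [-44.68091  -81.22041 ]
 [-45.55069  -40.820656]]
t 8.2 rack [-100.6  -60.5] z 6.0 yawrel 0.0 F [-0.3 -4.1  5.6] gap 39.6
```

View pics/s3.png

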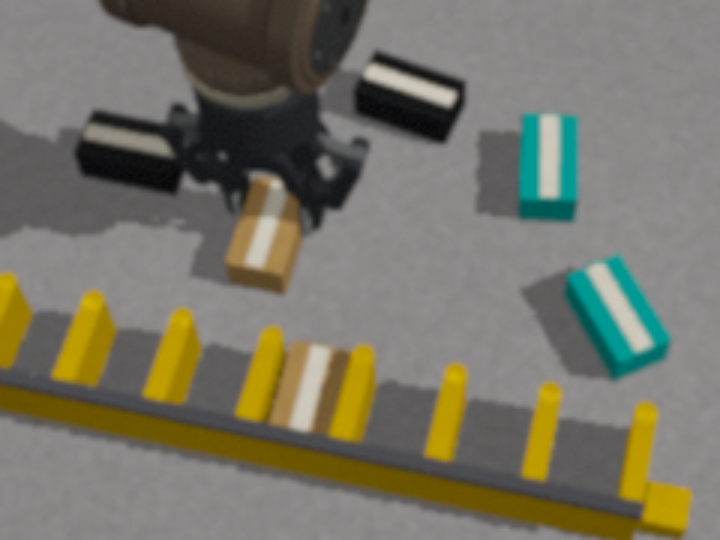

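The carton is aligned and centred in front of gap 3 (rack y −61). Slide forward, checking the force.

>>> apply_moves(
  targets=[
    [1,0,0,0,0,0,0.46],
    [2,-0.1,0,0,0,0,0.46],
    [3,-0.1,0,0,0,0,0.46],
    [4,-0.1,0,0,0,0,0.46],
    [4.7,-0.1,0,0,0,0,0.46],
    [5.3,-0.1,0,0,0,0,0.46],
    [5.3,-0.1,0,0,0,0,0.46],
  ],
)

```text
t: 8.9
tcp_pos: [578.3, -102.5, 6.0]
eef_rot: [[0.997, -0.08, 0.0], [-0.08, -0.997, -0.0], [0.0, 0.0, -1.0]]
contact_force: [-0.4, 1.5, 5.2]
finger_gap: 39.7
```

>>> apply_moves(
  targets=[
    [0.5,0,0,0,0,0,0.46],
    [1,0,0,0,0,0,0.46],
    [1.5,0,0,0,0,0,0.46],
    [2,0,0,0,0,0,0.46],
    [2.5,0,0,0,0,0,0.46],
    [2.5,0,0,0,0,0,0.46],
  ],
)

```text
t: 9.5
tcp_pos: [603.0, -104.5, 6.0]
eef_rot: [[0.997, -0.08, 0.0], [-0.08, -0.997, -0.0], [0.0, 0.0, -1.0]]
contact_force: [-0.8, 0.7, 6.4]
finger_gap: 39.7
```

```bash
python3 -c "
from h import *
from station import camera
p,d=camera('scene'); cv2.imwrite('pics/s4.png',cv2.resize(p[150:330,180:420,::-1],None,fx=3,fy=3))
st()"
```

```text
t 9.55 rack [-22.8 -58.7] z 6.0 yawrel 0.001 F [-0.8  0.6  5.5] gap 39.4
```

View pics/s4.png

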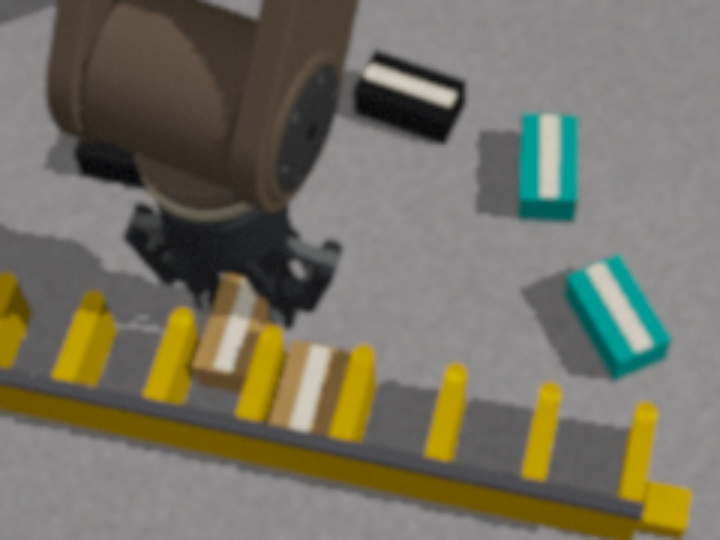

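Carton is about 33 mm into the right gap. Release, back off, shut, and push the rest from behind.

>>> apply_moves(
  targets=[
    [0,0,0,0,0,0,0.55],
    [0,0,0,0,0,0,0.7],
    [0,0,0,0,0,0,0.7],
    [0,0,0,0,0,0,0.7],
    [-2,0,0,0,0,0,0.7],
    [-4,0,0,0,0,0,0.7],
    [-6,0,0,0,0,0,0.7],
    [-6,0,0,0,0,0,0.7],
  ],
)

```text
t: 10.35
tcp_pos: [540.9, -99.5, 5.3]
eef_rot: [[0.997, -0.08, -0.002], [-0.08, -0.997, 0.001], [-0.002, -0.0, -1.0]]
contact_force: [0.8, 0.0, -0.3]
finger_gap: 59.9
```

>>> apply_moves(
  targets=[
    [0,0,-0.6,0,0,0,0],
    [0,0,-0.6,0,0,0,0],
    [0,0,-0.6,0,0,0,0],
    [0,0,-0.6,0,0,0,0],
    [0,0,-0.6,0,0,0,0],
    [0,0,-0.6,0,0,0,0],
    [0,0,-0.6,0,0,0,0],
  ],
)

```text
t: 11.05
tcp_pos: [543.0, -99.9, 11.3]
eef_rot: [[0.997, -0.08, -0.0], [-0.08, -0.997, -0.0], [-0.0, 0.0, -1.0]]
contact_force: [0.6, -0.3, -0.1]
finger_gap: -0.2
```

```bash
python3 -c "
from h import *
from station import camera
p,d=camera('scene'); cv2.imwrite('pics/s5.png',cv2.resize(p[150:330,180:420,::-1],None,fx=3,fy=3))
st();rel(-50,-60,10,0)"
```

```text
t 11.1 rack [-83.1 -58.9] z 11.3 yawrel 0.001 F [ 0.1 -0.2 -0.8] gap 0.0
cm [3.31 0.11 0.13] rot [0.    0.    0.001] world [ 575.9 -103.6   10. ]
```

View pics/s5.png

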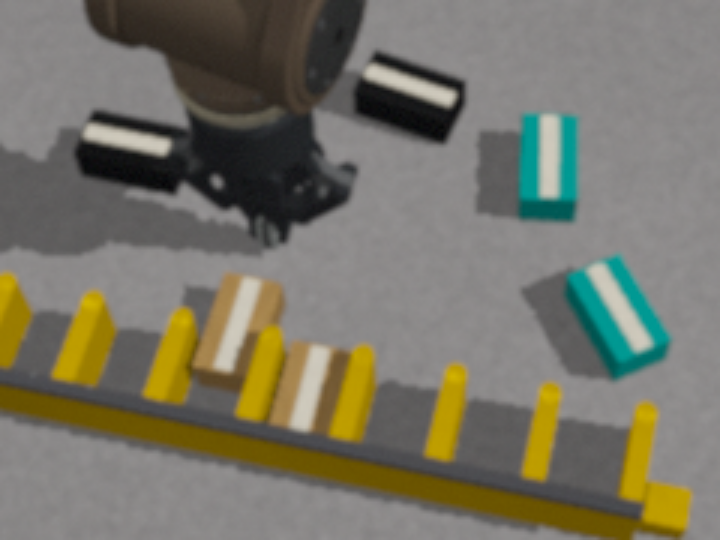

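>>> apply_moves(
  targets=[
    [1.5,0.1,0,0,0,0,0],
    [2.5,0.1,0,0,0,0,0],
    [3.3,0.1,0,0,0,0,0],
    [4.1,0.1,0,0,0,0,0],
    [4.9,0.1,0,0,0,0,0],
    [5.6,0.1,0,0,0,0,0],
    [6.2,0.1,0,0,0,0,0],
    [6.4,0.1,0,0,0,0,0],
  ],
)

```text
t: 11.9
tcp_pos: [607.2, -106.0, 11.3]
eef_rot: [[0.997, -0.08, 0.0], [-0.08, -0.997, -0.0], [0.0, 0.0, -1.0]]
contact_force: [-1.8, 0.0, 2.3]
finger_gap: 0.0
```

>>> apply_moves(
  targets=[
    [0.2,0,0,0,0,0,0],
    [0.4,0,0,0,0,0,0],
    [0.4,0,0,0,0,0,0],
  ],
)

```text
t: 12.2
tcp_pos: [610.9, -106.3, 11.4]
eef_rot: [[0.997, -0.08, 0.0], [-0.08, -0.997, -0.0], [0.0, 0.0, -1.0]]
contact_force: [0.9, -0.4, -0.2]
finger_gap: 0.1
```

```bash
python3 -c "
from h import *
from station import camera
p,d=camera('scene'); cv2.imwrite('pics/s6.png',cv2.resize(p[150:330,180:420,::-1],None,fx=3,fy=3))
st()"
```

```text
t 12.25 rack [-14.9 -59.9] z 11.5 yawrel 0.0 F [ 0.4 -0.2  1.1] gap -0.1
```

View pics/s6.png

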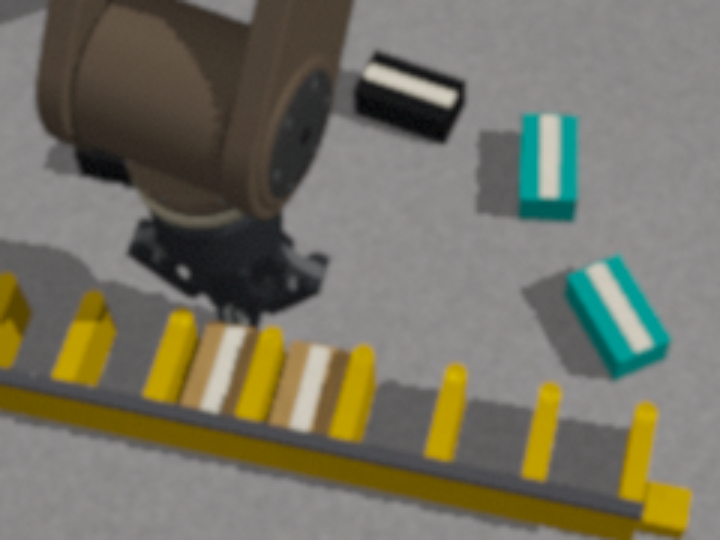

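Nearly home. I press in small steps until the back plate answers.

>>> apply_moves(
  targets=[
    [0.2,0,0,0,0,0,0],
    [0.2,0,0,0,0,0,0],
  ],
)

```text
t: 12.45
tcp_pos: [612.8, -106.5, 11.4]
eef_rot: [[0.997, -0.08, 0.0], [-0.08, -0.997, -0.0], [0.0, 0.0, -1.0]]
contact_force: [0.1, -0.1, 0.0]
finger_gap: 0.1
```

>>> apply_moves(
  targets=[
    [0.2,0,0,0,0,0,0],
    [0.2,0,0,0,0,0,0],
  ],
)

```text
t: 12.65
tcp_pos: [613.4, -106.5, 11.3]
eef_rot: [[0.997, -0.08, -0.003], [-0.08, -0.997, 0.001], [-0.003, -0.0, -1.0]]
contact_force: [-7.1, -1.1, 5.3]
finger_gap: 0.3
```

Stalled at 7 N, so it is home. Back away and look.

>>> apply_moves(
  targets=[
    [-1,0,0,0,0,0,0],
    [-4,0,0,0,0,0,0],
    [-7,0,-3,0,0,0,0],
    [-10,0,-7,0,0,0,0],
    [-13,0,-11,0,0,0,0],
    [-15,0,-13,0,0,0,0],
    [-15,0,-13,0,0,0,0],
    [-15,0,-13,0,0,0,0],
  ],
)

```text
t: 13.45
tcp_pos: [465.4, -94.7, 141.8]
eef_rot: [[0.997, -0.08, 0.002], [-0.08, -0.997, -0.001], [0.002, 0.001, -1.0]]
contact_force: [0.2, 0.1, -0.3]
finger_gap: 0.0
```

```bash
cat > chk.py <<'E'
from h import *
from station import camera
for n in ['scene','top']:
    p,d=camera(n); cv2.imwrite(f'pics/{n}7.png',p[:,:,::-1])
    P=cloud(n,d); L=(P[...,:2]-T)@Rr
    for yc in (-60,0):
        m=(abs(P[...,2]-30)<5)&(abs(L[...,1]-yc)<22.5)&(L[...,0]>-30)&(L[...,0]<66 if n=='x' else L[...,0]<75)
        hsv=cv2.cvtColor(p,cv2.COLOR_RGB2HSV); m&=~((hsv[...,1]>185))
        q=L[m]; print(n,yc,m.sum(),np.percentile(q,[1,99],axis=0).round(1).tolist(),q.mean(0).round(1))
    hsv=cv2.cvtColor(p,cv2.COLOR_RGB2HSV)
    m=(hsv[...,2]>150)&(hsv[...,1]<60)&(abs(P[...,2]-30)<6)&(L[...,0]>-40)&(L[...,0]<76)
    for yc in (-60,0):
        mm=m&(abs(L[...,1]-yc)<20); q=L[mm]; print(' strip',yc,mm.sum(),q.mean(0).round(1),cv2.minAreaRect(q.astype(np.float32)))
st()
E
python3 chk.py
```

```text
scene -60 492 [[-0.5, -79.0], [57.7, -45.3]] [ 29.2 -62.1]
scene 0 565 [[-2.2, -21.7], [57.8, 16.1]] [28.4 -2.5]
 strip -60 178 [ 29.4 -60.5] ((29.501110076904297, -60.12178421020508), (58.687644958496094, 13.56882095336914), 1.1375054121017456)
 strip 0 191 [29.  -2.6] ((27.848339080810547, -2.6614885330200195), (60.36509323120117, 13.31985855102539), 1.1684560775756836)
top -60 642 [[-0.0, -77.2], [71.9, -38.7]] [ 35.6 -58. ]
top 0 658 [[-0.6, -19.6], [71.0, 19.9]] [34.6  0.2]
 strip -60 188 [ 35.4 -57.6] ((35.65111541748047, -57.62747573852539), (68.69642639160156, 12.357381820678711), 0.027892176061868668)
 strip 0 193 [34.5  0.2] ((35.597373962402344, 0.23431968688964844), (69.54978942871094, 11.675580978393555), 1.2466922998428345)
t 13.55 rack [-160.7  -60. ] z 140.6 yawrel 0.0 F [0.6 0.8 0.1] gap 0.1
```

```bash
python3 -c "
import cv2
a=cv2.imread('pics/top7.png');cv2.imwrite('pics/t7c.png',cv2.resize(a[140:300,230:490],None,fx=3,fy=3))"
```

```text
(no output)
```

View pics/t7c.png

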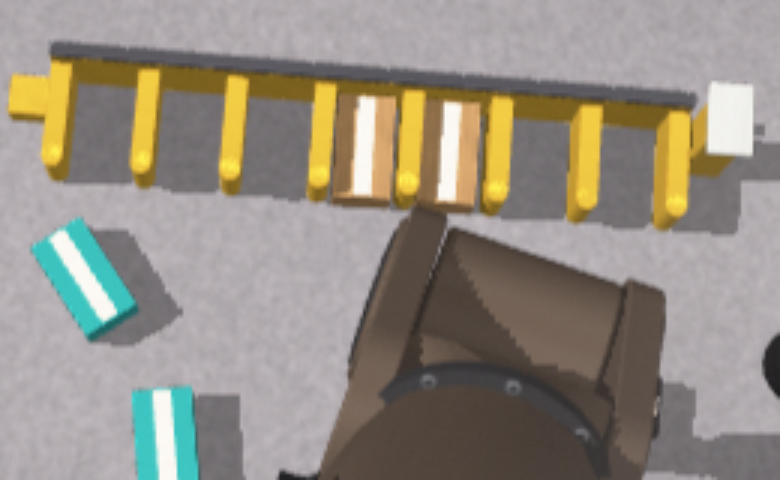

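View pics/scene7.png

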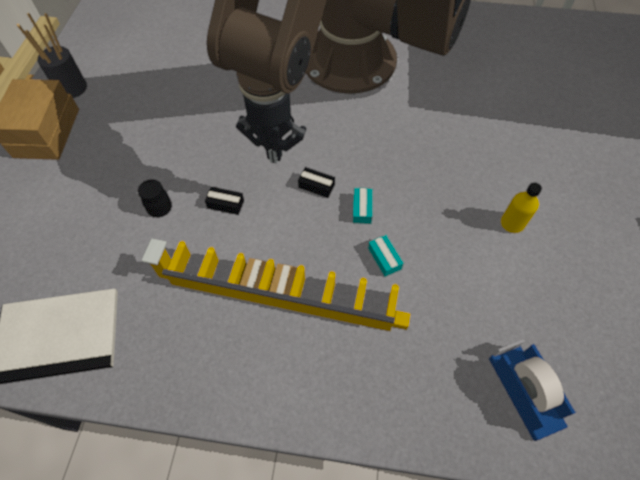

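The carton is in the third gap from the post, front and rear edges level with the stored one. The jar, the bottle and the stored carton have not moved, and the hand is free.

```bash
python3 -c "
from station import order
print(order.finish_job())"
```

```text
the job is handed in; nothing more can be done
None
```

The carton is fully home in the third gap from the tall post, and the job is handed in at about 13.6 s of the 64 s allowed; it reported no verdict.

**Counting:** the post stood at the −y end. I touched div7, div6 and div5 one at a time from above with shut fingers, at about 11, 20 and 22 N.

**Moving the carton:**
- I held the brown carton lightly between the fingers and slid it flat on the counter, first in line with the third gap (rack y = −60) and then about 33 mm into it. I used this light hold, rather than pushing alone, to keep the carton straight.
- I then let go and pushed it from behind with shut fingers until it stopped against the back plate at about 7 N.

**Last checks:**
- **Carton, top camera:** centre at rack (35.6, −58) mm, against (36, −60) wanted. It was flat and aligned within about 0.03 rad.
- **Stored carton, top camera:** about (35, 0), so unmoved.
- **Bottle and jar:** in the pictures, both stood where they started.
- **Hand:** clear, at 140 mm height with no force on it.

**One disagreement:** the scene camera gave x of about 29 for both cartons, because its view of their far ends is cut off by the back plate. I relied on the top camera.

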